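# Clear, level and lock the tilting slide stage

## Task

A slide box has been left under the raised, spring-loaded stage plate and stops it coming down: draw the box out and leave it standing upright on the bench, clear of the stage. Then push the free edge of the plate down until it lies level and the spring catch snaps over it and holds it, and last push the black lock thumb piece fully home behind the catch. Do not touch the glass slide clipped on the plate, and leave everything else on the bench where it is.

Things in the scene. Friction and masses are not known exactly. Their poses are not given: they have to be found in the camera images.
- stage: grey fixed stand under the tilting plate, 205 x 160 mm. Origin on the bench, mid plate (level plate: +-90 mm in x, +-70 in y); z up; -x is the front (plate's free edge, open below), +x the hinge side. Side rails 14 mm wide and high, centred at y = +-70, run from x = -97 to 108 mm; bare bench between. On the +y side, catch post (x -77 to -43, y 84 to 102) and lock track (x -75 to 0, y 104 to 122), 46 mm high.
- stage_plate (a joint): plate angle, rad: 0 level, 0.38 raised by its spring (start), -0.04 lower stop. Hinge axis along the stage's y at stage x 90, z 45 mm. Holding the free edge down takes about 5 N, plus 2 to 4 N while it forces the catch aside (angle 0.16 to -0.01). Push to about -0.025 (4 to 5 mm below level at the free edge), then let go: the catch holds it near 0.
- plate_edge (a point): middle of the free edge, on the top face, of the aluminium plate (180 from hinge to free edge x 140 x 6 mm); moves with it. Level: 48 mm over the bench; raised: about 115 mm. The strip within 45 mm of the free edge is bare, meant for pushing.
- specimen (a point): glass microscope slide, 26 x 76 x 2 mm, clipped flat on the plate and moving with it; its long side is along the stage's y, this point is the centre of its underside, 93 mm from the free edge. Not to be touched.
- catch (a joint): steel spring catch with a sloping nose, beside the plate's +y side; m. 0 = out (over the plate's edge when the plate is level), grows to 0.013 as the plate's descending edge pushes it aside along the stage's +y; it springs back by itself
- catch_nose (a point): tip of the catch's nose when out (fixed point on the stage)
- lock (a joint): travel of the black lock slide, m: 0 to 0.008 at the start, 0.048 = fully home behind the catch. It slides along the stage's -x (towards the front), takes about 2 N and stays where it is left. Pushed home too soon it blocks the catch.
- lock_top (a point): top centre of the lock's upright black thumb piece (14 mm along the slide's travel, 16 mm across, 30 mm high, its top about 89 mm over the bench, standing on a bar 20 mm long and 12 mm high); moves with it
- slide_box: closed slide box, grey with a white lid, 130 (x) x 50 (y) x 55 mm high, 0.16 kg (may vary); the lid stands 1 mm proud all round. Origin: centre of its underside. Its +x end is under the plate at the start, its -x end sticks out in front.
- box_inner (a point): middle of the bottom edge of the box's +x end (under the plate at the start)
- box_outer (a point): middle of the bottom edge of the box's -x end (sticking out in front)
- stain_jar: small lidded jar with a black cap, 54 mm across, 70 mm high. Its origin is the centre of its underside. A bystander: leave it where it is.
- beaker: small open clear beaker, 56 mm across, 65 mm high. Its origin is the centre of its underside. A bystander: leave it where it is.
- petri_dish: clear flat dish, 88 mm across, 16 mm high. Its origin is the centre of its underside. A bystander: leave it where it is.
- reagent_bottle: amber bottle with a blue cap, 66 mm across, 150 mm high. Its origin is the centre of its underside. A bystander: leave it where it is.
- tip_box: blue box with a clear lid, 120 x 80 x 67 mm. Its origin is the centre of its underside. A bystander: leave it where it is.
- slide_mailer: flat white case, 90 x 35 x 12 mm. Its origin is the centre of its underside. A bystander: leave it where it is.
There are look-alikes about, which are no part of the job. Leave any purple, red or turquoise look-alike of the slide_box alone.

How it is judged:
By the outcome, as a careful person would: the job done as asked, in the order asked, and still so for the second after the job is handed in, with the robot touching nothing.
It also fails if it takes over 50 s, if anything falls off the work surface, if the arm or the gripper's body presses on something with over 40 N, if the wrist force passes 120 N, or if a joint passes its speed limit or range.

## Robot

A 6-joint arm with a two-finger parallel gripper is mounted at the origin on the work surface. World frame = base frame: x ahead of the robot, y to its left, z up, the work surface at z = 0. Lengths are in m, angles in degrees, forces in N, time in s.
With the tool pointing down it reaches from about 0.275 to 0.825 m from the base axis. Payload 4.9 kg.
Tool frame: the origin (TCP) lies on the centre line of the jaws, within the pads' length; the fingertips stand 11 mm ahead of it and the grasp point (between the pads) lies 8 mm behind it; x points along the fingers, y is the direction in which the jaws open and shut, and the axes are right-handed (so a half turn about x gives the same grasp; the last joint's range is limited). The gripper opens to 85 mm and grips with 20 to 120 N. Pads are 22 mm wide; open, the fingers measure 114 mm over their backs; the gripper's body (76 mm by 85 mm) begins 54 mm behind the grasp point. The pads swing forward as they close: fully open they stand 13 mm farther back than shut.
Start: joints at [-76.902, 18.69, -11.035, 60.275, 0, 82.311], TCP at [0.195, -0.514, 0.242] pointing down, gripper open.
Joint ranges: [-152.03, 152.03], [-55.5, 102.48], [-74.3, 77.21], [-110.64, 120.58], [-84.22, 78.4], [-180, 180]. Speed limits (degrees/s): [147.25, 147.25, 180, 180, 180, 180].

## Interface

Orientations are given as a 3x3 rotation matrix whose columns are the frame's x, y, z axes.
In Python, from plant import arm gives the robot as it stands. Calls block until the motion is done:
- arm.move_to(position, orientation): joint-space move of the TCP to a pose.
- arm.movel(position, ori=None, feed=0.15, threshold=None): straight line of the TCP; ori=None keeps the orientation; feed is the mean speed in m/s. With threshold (N) it stops when the force on the tool has changed by that much, and returns True; else False.
- arm.set_joints(angles): joint-space move.
- arm.command_gripper(opening, force=None): finger opening in m; force is the grip in N (None keeps the last); returns when the fingers have stopped.
- arm.wait(seconds).
- arm.ik(position, orientation): joint angles nearest the present ones, or None.
- arm.state(): the state.
- arm.capture(name): name is "scene" or "side" or "wrist"; returns a dict with "frame" (480x640x3 uint8, red, green, blue), "z_map" (480x640 float32, m along the optical axis (not along the pixel's ray), 0 where there is no reading), "camera_matrix" (3x3 intrinsics, pixels), "R" (3x3) and "t" (3): a world point X has camera coordinates R X + t. Camera axes: x right, y down, z forward; pixel columns grow to the right and rows downward; lengths in m; the calibration is good to about 2 mm. A picture is of the moment at which its call begins.
A pose or a line that the arm cannot do raises arm.MotionError and nothing moves.
- arm.close_job(): hands the job in, once; it reports no verdict.
The state is a dict: "time": time; "joint_positions": joint angles; "qvel": joint speeds; "tau": joint torques, N m; "ee_pos": TCP position; "tcp_rot": TCP orientation; "ft_force": force on the tool from outside, world axes, zero at the start; "wrist_torque": the same for the moment, N m; "opening": finger opening in m.
Only numpy, scipy, OpenCV 4.12 (cv2) and the standard library are available. Lean on these libraries where they do the work, as an engineer would, in place of code of your own. Each camera call takes 0.05 s, during which the arm holds its last target. There are 200 camera calls.

## Working session

There is one attempt and no reset: what is moved stays moved. The work goes in short steps, each a Python script; the robot and the scene stay as the last script left them, time stands still between calls to the robot, and variables do not carry over. Pictures are saved under pics/ and viewed, about 8 in all and at most 12, crops included, and the job is handed in when it is done.

```bash
ls; mkdir -p pics
python3 - <<'E'
from plant import arm
import cv2,numpy as np
for n in ("scene","side"):
    c=arm.capture(n); cv2.imwrite(f"pics/{n}0.png",c["frame"][...,::-1]); np.savez(f"{n}0.npz",**c)
    print(n,c["camera_matrix"].tolist(),c["R"].round(3).tolist(),c["t"].round(3).tolist())
print(arm.state()["time"],arm.state()["tcp_rot"])
E
```

```text
pics
scene [[606.3267734294552, 0.0, 316.74693294115207], [0.0, 606.3267734294552, 238.69788064951226], [0.0, 0.0, 1.0]] [[0.062, 0.998, -0.006], [0.765, -0.051, -0.642], [-0.641, 0.036, -0.767]] [0.022, -0.318, 1.979]
side [[485.62273074708594, 0.0, 323.8216251625024], [0.0, 485.62273074708594, 245.62024824644922], [0.0, 0.0, 1.0]] [[-0.984, -0.179, -0.0], [-0.116, 0.64, -0.759], [0.136, -0.747, -0.651]] [0.468, 0.147, 1.125]
0.1 [[-3.64225224e-04  3.54912623e-01 -9.34899405e-01]
 [ 1.54091103e-03 -9.34898158e-01 -3.54912750e-01]
 [-9.99998746e-01 -1.56986498e-03 -2.06375284e-04]]
```

View pics/scene0.png

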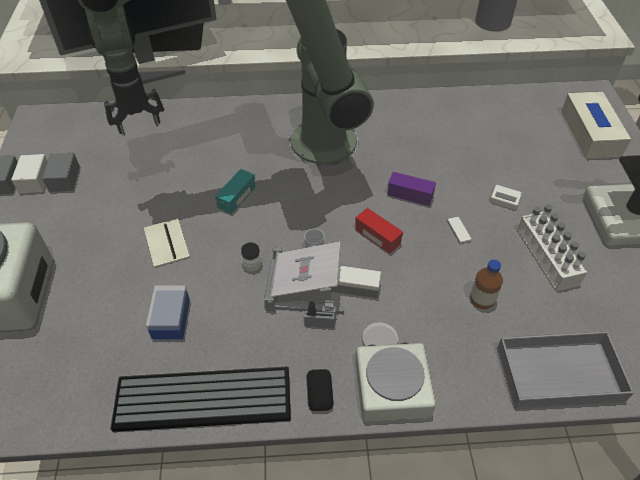

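View pics/side0.png

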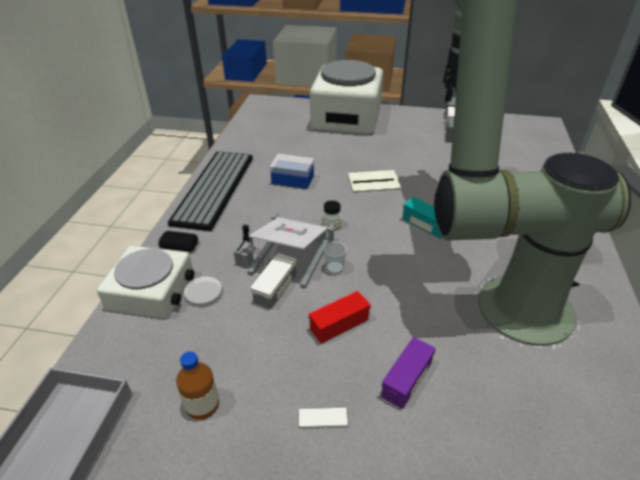

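The two views show the white-lidded grey box at scene (360,278) and side (275,278), sticking out from under the plate. Coloured look-alikes in the scene view are red (378,230), purple (411,188) and turquoise (236,190). Only the white-lidded one is under the stage plate. The stage's front faces world +y, and the lock is at scene (322,313). I'll take coarse positions from depth next, then look from near.

```bash
cat > h.py <<'E'
import numpy as np,cv2
from plant import arm
def cloud(c):
    v,u=np.mgrid[:480,:640]; z=c["z_map"]; K=c["camera_matrix"]
    P=np.stack([(u-K[0,2])/K[0,0]*z,(v-K[1,2])/K[1,1]*z,z],-1)
    return (P-c["t"])@c["R"]
def proj(c,X):
    q=np.atleast_2d(X)@c["R"].T+c["t"]; q=q@c["camera_matrix"].T; return q[:,:2]/q[:,2:]
def ray(c,uv,z):   # pixel -> world on plane z
    d=c["R"].T@np.linalg.solve(c["camera_matrix"],[uv[0],uv[1],1.]); o=-c["R"].T@c["t"]
    return o+d*(z-o[2])/d[2]
def Rdown(a): # tool down, jaw (y) axis at world angle a (rad)
    x=np.array([0,0,-1.]); y=np.array([np.cos(a),np.sin(a),0]); return np.stack([x,y,np.cross(x,y)],1)
def snap(n,f,crop=None,k=1):
    c=arm.capture(n); np.savez(f+".npz",**c); im=c["frame"][...,::-1]
    if crop: x0,y0,x1,y1=crop; im=im[y0:y1,x0:x1]
    cv2.imwrite(f"pics/{f}.png",cv2.resize(im,None,fx=k,fy=k,interpolation=cv2.INTER_CUBIC)); return c
E
python3 - <<'E'
from h import *
c=dict(np.load("scene0.npz")); P=cloud(c)
for n,u,v in [("plate hinge-far",268,275),("plate TL",274,248),("plate TR",339,244),("plate BR",338,290),("box top",360,278),("box top R",378,285),("boxTRu",378,270),("thumb",312,309),("thumb2",318,307),("jar",250,248),("beaker",314,237),("petri",380,335),("bottle",494,266),("red",378,225)]:
    print(n,P[v,u].round(3))
t=c["frame"].astype(int); m=(t.min(-1)>190)&(P[...,2]>.048)&(P[...,2]<.062); m[:,:335]=0;m[:,400:]=0;m[:255]=0;m[:310]&=1;m[310:]=0
Q=P[m][:,:2]; r=cv2.minAreaRect((Q*1000).astype(np.float32)); print(m.sum(),r,cv2.boxPoints(r))
E
cd pics; python3 -c "
import cv2;i=cv2.imread('scene0.png')[215:355,225:415];cv2.imwrite('c0.png',cv2.resize(i,None,fx=4,fy=4,interpolation=2))"
```

```text
plate hinge-far [ 0.552 -0.185  0.028]
plate TL [ 0.479 -0.166  0.049]
plate TR [0.53  0.003 0.114]
plate BR [ 0.603 -0.004  0.015]
box top [0.6   0.052 0.058]
box top R [0.621 0.096 0.053]
boxTRu [0.535 0.111 0.001]
thumb [ 0.696 -0.076  0.074]
thumb2 [ 0.651 -0.059  0.012]
jar [ 0.492 -0.229  0.07 ]
beaker [ 0.434 -0.056  0.033]
petri [0.743 0.088 0.012]
bottle [0.655 0.364 0.154]
red [0.422 0.121 0.056]Traceback (most recent call last):
  File "<stdin>", line 5, in <module>
numpy._core._exceptions._UFuncOutputCastingError: Cannot cast ufunc 'bitwise_and' output from dtype('int64') to dtype('bool') with casting rule 'same_kind'
```

View pics/c0.png

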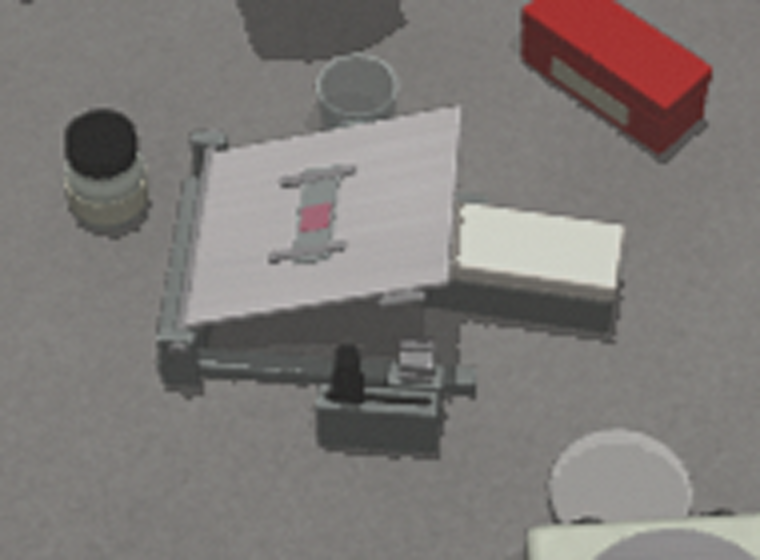

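The crop confirms the target is the grey box with the white lid, crop (540,248), about scene (360,277). I'll move in for a near look with the wrist camera.

Run:
```python
from h import *
arm.move_to([0.57,0.02,0.36],Rdown(0.0))
c=snap("wrist","w1"); s=arm.state(); print(s["time"],s["ee_pos"],s["joint_positions"])
print("cam",(-c["R"].T@c["t"]).round(3),c["R"].round(2).tolist())
P=cloud(c); t=c["frame"].astype(int)
m=(t.min(-1)>150)&(np.abs(P[...,2]-.055)<.008)&(P[...,1]<.2)
n,l,st,ce=cv2.connectedComponentsWithStats(m.astype(np.uint8)); i=1+np.argmax(st[1:,4]); m=l==i
r=cv2.minAreaRect((P[m][:,:2]*1000).astype(np.float32)); print(st[i],np.median(P[m][:,2]),r,cv2.boxPoints(r).round(1).tolist())
```

```text
2.5083 [0.56996835 0.01904561 0.35976593] [-5.49491939e+00  1.83641817e+01  5.54928032e+00  7.72066265e+01
 -1.23705265e-02  8.45968000e+01]
cam [0.57  0.087 0.49 ] [[1.0, -0.0, 0.0], [-0.0, -0.96, 0.26], [0.0, -0.26, -0.96]]
[ 310  102   72  115 5065] 0.05394719942207342 ((588.7847900390625, 46.18578338623047), (118.06640625, 51.14204025268555), 75.78744506835938) [[549.5, -4.800000190734863], [599.0999755859375, -17.299999237060547], [628.0999755859375, 97.0999984741211], [578.5, 109.69999694824219]]
```

View pics/w1.png

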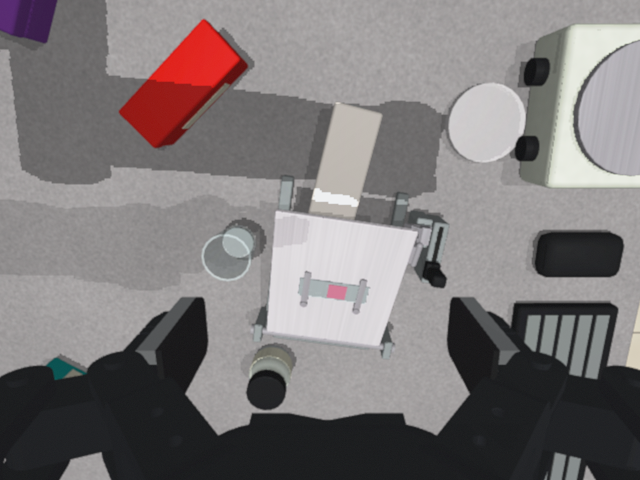

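The near view shows the box lid from (357,103) to (335,205) and the plate's front edge from (276,211) to (416,231). The lock thumb piece is at (433,275), the catch at about (425,240), the beaker at (228,250) and the jar at (268,390). Next I grasp the box near its outer end and draw it out along its own axis. I'll also compute the stage frame from the plate's plane.

Run:
```python
from h import *
c=dict(np.load("w1.npz")); P=cloud(c); t=c["frame"].astype(int)
poly=np.array([[278,215],[412,235],[376,342],[272,325]]); m=np.zeros((480,640),np.uint8); cv2.fillConvexPoly(m,poly,1); m[265:320,290:378]=0
Q=P[m>0]; A=np.c_[Q[:,:2],np.ones(len(Q))]; k=np.linalg.lstsq(A,Q[:,2],rcond=None)[0]
g=k[:2]; print("plane",k,"tilt",np.arctan(np.hypot(*g)),"uphill deg",np.degrees(np.arctan2(g[1],g[0])))
o=-c["R"].T@c["t"]
for uv in [(276,211),(416,231),(378,347),(268,330)]:
    d=c["R"].T@np.linalg.solve(c["camera_matrix"],[*uv,1.]); s=(k[2]+g@o[:2]-o[2])/(d[2]-g@d[:2]); print(uv,(o+s*d).round(4))
m=(t.max(-1)<60)&(P[...,2]>.05)&(P[...,2]<.1); m[:,:415]=0; m[:,460:]=0; m[:215]=0;m[295:]=0
print("thumb",m.sum(),np.median(P[m],0)); top=m&(P[...,2]>.083); print(top.sum(),P[top].mean(0) if top.any() else 0)
# pull
a=np.radians(75.79); d=np.array([np.cos(a),np.sin(a),0]); outer=np.array([.6033,.1034,0])
R=Rdown(a-np.pi/2); g=outer-.03*d
arm.move_to([*g[:2],.2],R); arm.movel([*g[:2],.021],feed=.12)
print(arm.state()["ft_force"]); arm.command_gripper(.0,30); print(arm.state()["opening"],arm.state()["ft_force"])
arm.movel([*(g+.14*d)[:2],.0215],feed=.1); s=arm.state(); print(s["time"],s["opening"],s["ft_force"],s["ee_pos"])
snap("scene","s1",(225,215,425,355),4)
```

```text
plane [0.05286342 0.48334199 0.09083078] tilt 0.45256639924003794 uphill deg 83.7583323992866
(276, 211) [0.5222 0.0091 0.1229]
(416, 231) [ 0.6541 -0.011   0.1201]
(378, 347) [ 0.6341 -0.1858  0.0346]
(268, 330) [ 0.4965 -0.1584  0.0405]
thumb 393 [ 0.68655781 -0.07151378  0.07561124]
154 [ 0.6884062  -0.07457024  0.08729801]
[ 0.27335431  0.04902309 -0.1344788 ]
0.051768251037510704 [-0.64432811  0.91263652  4.06974695]
6.825 0.05148890445479693 [ 1.34328538 -0.04041694  3.37296177] [0.63050752 0.21096373 0.02151984]
```

View pics/s1.png

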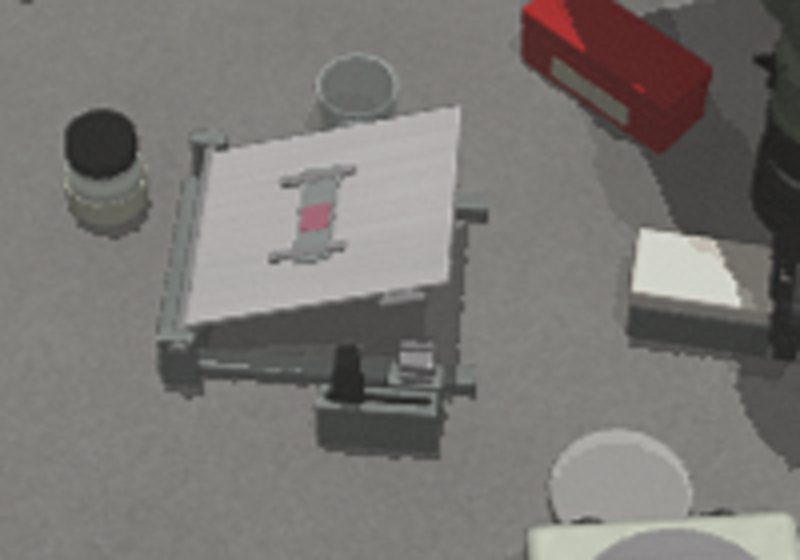

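The box is out, at crop (695,275), and upright. I'll release it, retreat, and fix the stage frame from the rail ends, the thumb piece and a second wrist view of the now open front.

Run:
```python
from h import *
arm.command_gripper(.085); p=arm.state()["ee_pos"]; arm.movel([p[0],p[1],.16],feed=.2)
a=np.radians(82); arm.move_to([.577,-.005,.30],Rdown(a-np.pi/2))
c=snap("wrist","w2"); print(arm.state()["time"])
c=dict(np.load("w1.npz"))
for uv,z in [((287,178),.014),((402,195),.014)]: print("rail end",ray(c,uv,z).round(4))
```

```text
9.225
rail end [0.5225 0.0258 0.014 ]
rail end [0.6591 0.0054 0.014 ]
```

View pics/w2.png

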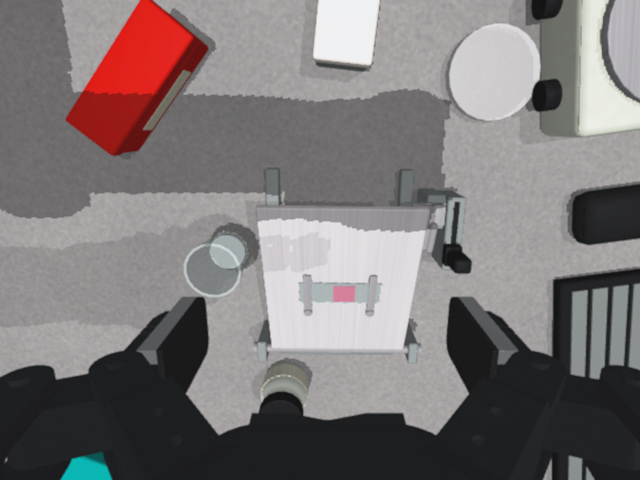

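The frame is consistent: rail ends at (272,168) and (406,170), thumb piece at (458,258), and the box standing clear at (347,30). Next I push the plate down near its free edge.

```bash
cat >> h.py <<'E'
A=np.radians(81.5); U=np.array([np.cos(A),np.sin(A)]); EY=np.array([U[1],-U[0]]); MID=np.array([.5908,.0156])
def st(x,y,z): return np.array([*(MID-U*(.097+x)+EY*y),z])
E
python3 - <<'E'
from h import *
c=dict(np.load("w2.npz"))
a,b=[ray(c,uv,.014) for uv in [(272,168),(406,170)]]; print(a.round(4),b.round(4),np.degrees(np.arctan2(*(b-a)[1::-1])))
R=Rdown(A-np.pi/2); arm.command_gripper(0.)
arm.move_to(st(-.066,0,.16),R); f0=arm.state()["ft_force"]
for tip in (.12,.10,.08,.07,.06,.055,.05,.047,.0445,.043):
    arm.movel(st(-.066,0,tip+.011),feed=.08); s=arm.state(); print(tip,s["ee_pos"][2].round(4),(s["ft_force"]-f0).round(2))
arm.wait(.3); print(arm.state()["time"]); snap("side","d1",(220,200,350,310),5)
E
```

```text
[0.5238 0.0282 0.014 ] [0.6592 0.0072 0.014 ] -8.80396975862508
0.12 0.1316 [-0.92 -0.23 -0.71]
0.1 0.1115 [ 0.72 -0.92  5.13]
0.08 0.0915 [0.63 0.97 4.07]
0.07 0.0817 [0.59 1.73 5.39]
0.06 0.073 [-2.58  3.56 13.14]
0.055 0.068 [0.35 2.67 9.26]
0.05 0.0613 [0.28 0.91 2.84]
0.047 0.0584 [-2.02  0.89  5.69]
0.0445 0.0559 [-0.81  1.63  6.92]
0.043 0.0544 [-0.96  1.79  5.16]
14.0167
```

View pics/d1.png

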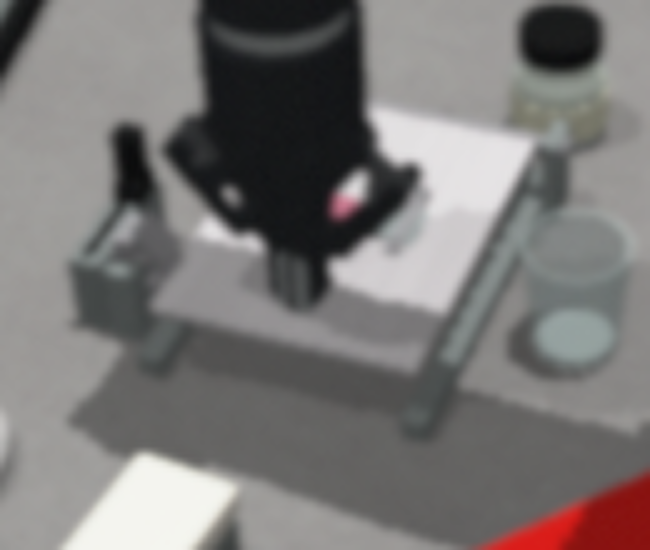

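The side view shows the plate level under the fingers (290,290), clear of the slide. I'll raise slowly: if the catch holds, the force vanishes within a few millimetres.

Run:
```python
from h import *
for z in (.047,.05,.055,.065,.10):
    arm.movel(st(-.066,0,z+.011),feed=.08); s=arm.state(); print(z,s["ft_force"].round(2))
arm.movel(st(-.066,0,.20),feed=.2)
arm.move_to(st(.0,.06,.30),Rdown(A-np.pi/2))
print(arm.state()["time"]); c=snap("wrist","w3")
P=cloud(c); E=[]
for x,y in [(-.085,.03),(-.085,-.03),(-.06,0),(-.03,.05),(.05,.05)]:
    u,v=proj(c,st(x,y,.048))[0].round().astype(int); E.append((x,y,(u,v),P[v-2:v+3,u-2:u+3,2].mean().round(4)))
print(E)
t=c["frame"].astype(int); m=(t.max(-1)<60)&(P[...,2]>.083)&(P[...,2]<.095)
u,v=proj(c,st(-.022,.113,.089))[0]; m[:int(v)-60]=0;m[int(v)+60:]=0;m[:,:int(u)-50]=0;m[:,int(u)+50:]=0
q=P[m]; r=q[:,:2]-MID; print("thumb px",u,v,m.sum(),"stage x,y",-.097-(r@U).mean(),(r@EY).mean(),"x range",-.097-np.percentile(r@U,[3,97]),np.percentile(r@EY,[3,97]),np.median(q[:,2]))
```

```text
0.047 [-0.18  0.87  6.23]
0.05 [ 0.49  0.14 -0.62]
0.055 [-0.28 -0.25  0.69]
0.065 [-0.28  0.12  0.06]
0.1 [-0.39 -0.25 -0.75]
16.875
[(-0.085, 0.03, (np.int64(296), np.int64(105)), np.float64(0.0482)), (-0.085, -0.03, (np.int64(229), np.int64(105)), np.float64(0.0475)), (-0.06, 0, (np.int64(264), np.int64(134)), np.float64(0.0628)), (-0.03, 0.05, (np.int64(319), np.int64(167)), np.float64(0.0628)), (0.05, 0.05, (np.int64(319), np.int64(249)), np.float64(0.0469))]
thumb px 392.62673625445206 181.18635064561082 271 stage x,y -0.02117902246533887 0.11053612787336055 x range [-0.01511422 -0.02692456] [0.1038222 0.1176361] 0.08772665808508288
```

View pics/w3.png

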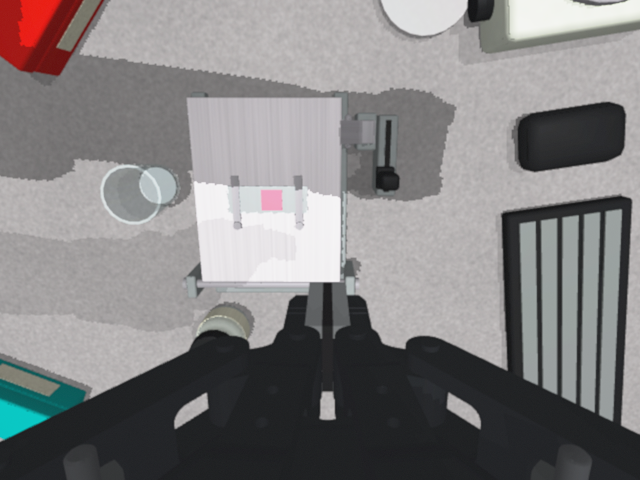

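The plate lies level (depth 0.048 m at the free edge), with no force after 3 mm of withdrawal. The catch is over its edge at (350,130), and the thumb piece is at (388,180), stage (-0.021, 0.112). Next I push the lock forward from behind.

Run:
```python
from h import *
c=dict(np.load("w3.npz")); P=cloud(c); r=P[...,:2]-MID; x=-.097-r@U; y=r@EY; m=(x>-.08)&(x<-.04)&(y>.06)&(y<.125)
print("catch zmax",np.percentile(P[m][:,2],99))
R=Rdown(A-np.pi/2); yl=.113; z=.068+.011
arm.move_to(st(.022,yl,.16),R); arm.movel(st(.022,yl,z),feed=.12); f0=arm.state()["ft_force"]; print(f0.round(2))
hit=arm.movel(st(-.058,yl,z),feed=.03,threshold=10)
s=arm.state(); q=s["ee_pos"][:2]-MID; print(hit,"tcp stage x",-.097-q@U,q@EY,(s["ft_force"]-f0).round(2),s["time"])
```

```text
catch zmax 0.06670834169305176
[0.66 0.38 0.72]
True tcp stage x -0.04328267744210437 0.11292971211634491 [-0.84 -2.    0.32] 20.3833
```

Run:
```python
from h import *
f0=arm.state()["ft_force"]
hit=arm.movel(st(-.058,.113,.079),feed=.02,threshold=18)
s=arm.state(); q=s["ee_pos"][:2]-MID; print(hit,"tcp stage x",-.097-q@U,q@EY,(s["ft_force"]-f0).round(2),s["time"])
arm.movel(st(.0,.113,.079),feed=.1); arm.movel(st(.0,.113,.2),feed=.2)
arm.move_to(st(.03,.07,.30),Rdown(A-np.pi/2)); c=snap("wrist","w4",(180,60,500,300),2.5); P=cloud(c)
t=c["frame"].astype(int); m=(t.max(-1)<60)&(P[...,2]>.083)&(P[...,2]<.095)
r=P[...,:2]-MID; x=-.097-r@U; y=r@EY; m&=(abs(y-.112)<.02)&(x<.0)&(x>-.1)
print("thumb",m.sum(),x[m].mean(),np.percentile(x[m],[3,97]),y[m].mean())
for n in [(-.085,.03),(-.085,-.03)]:
    u,v=proj(c,st(*n,.048))[0].round().astype(int); print(P[v-2:v+3,u-2:u+3,2].mean())
print(arm.state()["time"])
```

```text
True tcp stage x -0.04324009221529853 0.11262066603395846 [-0.41 -0.5   2.08] 20.85
thumb 297 -0.06115783402554219 [-0.06781237 -0.05494077] 0.11088694367788172
0.04752731023540111
0.04748614435317279
22.7667
```

View pics/w4.png

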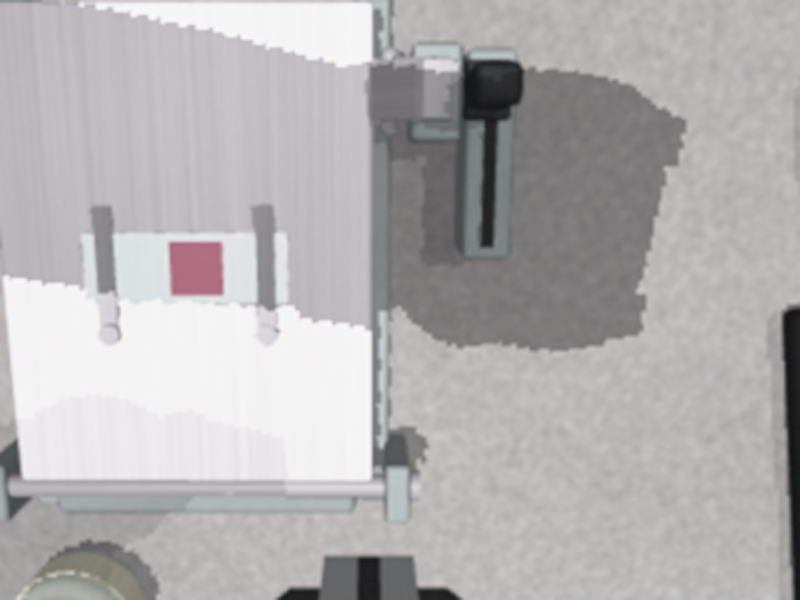

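Thumb piece is at the front end of its slot, crop (493,85), with the catch over the plate edge at (400,90). It moved 40 mm to -0.061. The track runs from -75 to 0 mm, so a 48 mm stroke centred in it ends at about -61 mm, and both pushes met a hard stop there. One last overall check before handing in.

Run:
```python
from h import *
arm.move_to([.35,-.25,.36],Rdown(A-np.pi/2)); c=snap("scene","s2",(140,160,520,400),2); print(arm.state()["time"])
```

```text
24.05
```

View pics/s2.png

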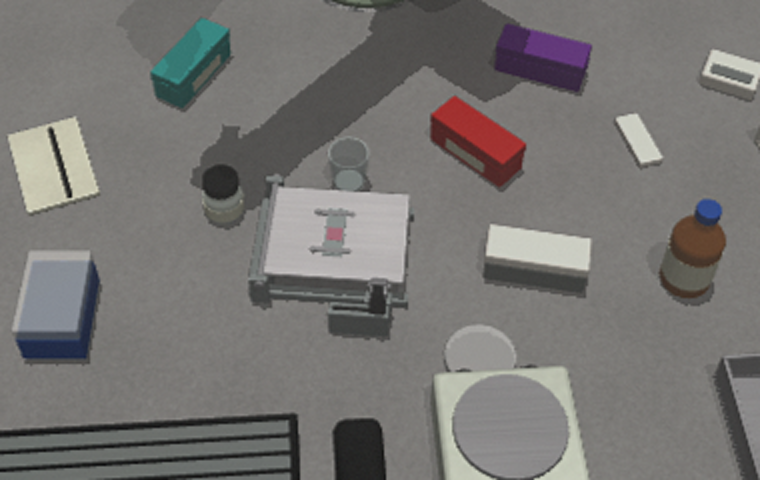

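The box stands upright and clear at crop (538,258), the plate is level, the lock is forward at (378,296), and the bystanders look undisturbed. I'm handing in.

```bash
python3 -c "
from plant import arm
arm.close_job()"
```

```text
the job is handed in; nothing more can be done
```

The job is done and handed in at about 24 s on the robot's clock.

- **Slide box:** I gripped it near its outer end and drew it 140 mm out along its own axis. The last picture shows it standing upright and well clear of the stage.
- **Plate:** I pushed it down with closed fingers on the bare strip near the free edge, then let go. The force fell to about zero within roughly 7 mm of withdrawing. The depth reading puts the free edge at 47.5 mm, against 48 mm for level, and the catch shows over the plate's edge.
- **Lock:** I pushed it 40 mm forward. Two pushes, with force limits of 10 N and 18 N, stopped at the same place. The thumb piece ended at stage x = -61 mm, which matches the end of a stroke centred in the track. I inferred "fully home" from that, as I had no direct reading of the lock's travel.
- **Everything else:** The fingers stayed clear of the glass slide. The other objects look unmoved in the last picture, though I did not measure them.

**Checks that disagreed:** the plate's starting tilt came out at 0.45 rad from depth instead of the stated 0.38. I did not rely on that figure and used the rail ends to place the stage. Nothing failed.

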